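Free the red stub from the water filter head

ROBOT

A 6-joint arm with a two-finger parallel gripper is mounted at the origin on the work surface. World frame = base frame: x ahead of the robot, y to its left, z up, the work surface at z = 0. Lengths are in mm, angles in rad, forces in N, time in s.
With the tool pointing down it reaches from about 400 to 925 mm from the base axis. Payload 12.5 kg.
Tool frame: the origin (TCP) lies midway between the tips of the shut fingers; the grasp point (between the pads) lies 19 mm behind it; z points along the fingers, y is the direction in which the jaws open and shut (so a half turn about z gives the same grasp; the last joint's range is limited). The gripper opens to 95 mm and grips with 3 to 60 N. Pads are 20 mm wide; open, the fingers measure 119 mm over their backs; the gripper's body (75 mm by 180 mm) begins 59 mm behind the grasp point.
Start: joints at [1.032, 0.491, 1.559, -0, 1.092, -0.106], TCP at [262.122, 567.4, 178.161] pointing down, gripper open.
Joint ranges: [-3.1, 3.1], [-0.84, 2.19], [0.05, 2.79], [-1.13, 4.28], [0.06, 2.93], [-2.69, 2.69]. Speed limits (rad/s): [2.22, 2.22, 2.79, 3.14, 3.14, 3.14].

INTERFACE

Orientations are given as [roll, pitch, yaw] about the fixed x, y, z axes, in that order (R = Rz(yaw) Ry(pitch) Rx(roll)).
In Python, from cell import env, eyes, job_done, boxes_of, regions_of gives the robot as it stands.
- The arm moves only by the tool send_rows, never from a script. Its argument "plan" is text: rows parted by semicolons, each of 5 numbers parted by spaces: the shift along the tool's x, y, z in mm, then the turn about the tool's z in rad, then the finger opening in mm, from 0 to 95.1. In form: x y z roll gripper; .... A call has 1 to 8 rows; each row shifts and turns the pose as measured when the row begins, along the tool's axes as they then stand; what a row does not reach is not made up. A row lasts 1/10 s, in which the tool goes at most 50 mm and 8.59 degrees, less where a joint would pass 70% of its speed; a pose out of reach is approached as far as the arm can. A call with a gripper value outside its range is refused whole. The fingers move at their own pace and stop on an object; the grip force is fixed at half the most. Time passes only in rows, so rows that do not move let the fingers close. It gives the time, the measured TCP pose, the force and the opening at its end, in the units of the state.
- env.state(): the state, without advancing time (a new reading comes with each control period).
- eyes.read_camera(name): name is "scene" or "top" or "wrist"; returns a dict with "image" (420x560x3 uint8, red, green, blue), "vertical_fov" (degrees; the focal length in pixels is half the picture's height over the tangent of half this angle, whatever the lens; pixels are square), "cx", "cy" (the principal point, pixels), "extrinsics" (4x4, takes a point from camera to world coordinates). Camera axes: x right, y up, looking along -z (the intrinsics and any distortion apply to the point x, -y, -z); pixel columns grow to the right and rows downward; lengths in mm; the calibration is good to about 2 mm. A picture is of the moment at which its call begins. There is no depth.
- job_done(): hands the job in, once; it reports no verdict.
Trained networks look in a picture, given as the dict that the camera call returned (one of the last four; its "shot" number tells which), for a name from the list of things; names that differ only in an ending like _2 or _b are one class to them, and where a whole thing is asked for, a point or a joint stands for the part that bears it (a point fixed in the world has none). Each returns a list of dicts, best first, with "confidence" (0 to 1); they miss things now and then, are a little off and sometimes report something else, mostly with a low value. They report only what shows in the picture. A call takes as long as a camera call. They do not tell look-alikes from the thing itself.
- boxes_of(target, picture): "bbox" ([left, top, width, height] in pixels, round what is visible of it).
- regions_of(target, picture): "pixels" (420x560 bool, what is visible of it) and "bbox" ([left, top, width, height] in pixels, round what is visible of it).
The state is a dict: "t": time; "joints": joint angles; "qvel": joint speeds; "tau": joint torques, N m; "eef_pos": TCP position; "tcp_rot": TCP orientation; "ft_force": force on the tool from outside, world axes, zero at the start; "moment": the same for the moment, N m; "opening": opening from 0.0 (shut) to 1.0 (fully open).
Only numpy, scipy, OpenCV 4.12 (cv2) and the standard library are available. Lean on these libraries where they do the work, as an engineer would, in place of code of your own. Each camera call takes 0.05 s, during which the arm holds its last target.

TASK

On the kitchen table lies a two-port water filter head. Take out its red stub pipe: push the orange release ring around it steadily down to its stop without forcing it, and draw the stub straight up while the ring is still down, never hauling on a stub that is still locked. Then stand the red stub in the hole of the wooden drip block and let go; leave the blue stub and everything else where it is.

Things in the scene. Friction and masses are not known exactly. Their poses are not given: they have to be found in the camera images.
- filter_head: White block, 76 x 190 x 50 mm (x, y, z), fixed to the table; origin at the centre of its underside, z up. Two upright ports in its top at y = +50 and -50 mm of its own frame, one with the red, one with the blue stub. Fingers must not press on it or its rings with over 30 N, nor may the red stub be pulled or pushed against it with over 40 N.
- port_l (a point): Port at +50 mm: centre of its mouth in the block's top (50 mm above the table). A grey collar, 38 mm across, rises here; over it an orange release ring, 36 mm outside, 17.4 mm bore, 4 mm thick, round the stub. Collars are screwed in to unknown depths: the ring's top is 24 to 43 mm above this point (feel for it) and goes 6 mm down to a hard stop. Teeth hold the stub until it is 4.5 mm down.
- port_r (a point): Port at -50 mm, same make. Both rings are sluggish: the spring pushes back 1 N, 4 N at the stop, plus 2.5 N per mm/s (3 mm/s takes about 11 N; a quick shove overloads). Let go, a ring creeps up 1.5 mm/s and the teeth bite again after some 0.8 s: with open fingers close beside the stub press the ring with the tips, shut them on the stub while still pressing, lift at once.
- red_stub_center (a point): Centre, half-way up, of the red stub: rigid pipe 15 mm across, 91 mm long, about 40 g, z along it. In its port its top is 121 mm above the table, 28 to 47 mm above the ring. Upper 55 mm red and plain; white foot with a groove 12 to 36 mm from its end. Unlocked it slides out freely; locked it has 1 to 19 mm of play upwards, then stops dead. A rise of 44 to 63 mm frees its foot from the ring.
- blue_stub_center (a point): Centre of the blue stub, the same pipe in blue, in the other port; it stays there.
- drip_block_hole0 (a point): Centre of the mouth of the hole in the fixed wooden drip block (80 x 80 x 45 mm), on its top, 45 mm above the table; the hole is 20 mm across and 32 mm deep. When the red stub stands in it, the stub's centre is about 13 mm above this point.
- mug: White mug, 80 mm across and 90 mm high, handle on +y; origin at the centre of its underside. Bystander.
- bead_jar: Clear jar with red cap, 64 mm across and 75 mm high; origin at the centre of its underside. Bystander.
- brush: Flat brush lying on the table along its x, some 200 mm long, origin at its middle underneath; bystander.
There are look-alikes about, which are no part of the job. Of the things that look like the part that bears drip_block_hole0, the largest one is meant.

How it is judged (in metres and radians):
On the way:
1. the red stub is drawn up out of its port (z of red_stub_center in the frame of filter_head above 0.119 m and contact force between red_stub and filter_head below 0.5 N), for 0.1 s.
At the end, for the whole second after the job is handed in: The red stub stands, released and at rest, foot down on the bottom of the drip block's hole (its centre within 10 mm sideways of the hole and less than 19 mm above its mouth, tilted less than 0.35 rad); the blue stub is within 6 mm of where it was, in its port (horizontal distance between red_stub_center and drip_block_hole0 below 0.01 m and z of red_stub_center in the frame of drip_block_hole0 between 0 and 0.019 m and angle between red_stub_center's own z axis and vertical below 0.35 rad and linear speed of red_stub below 0.02 m/s and contact force between red_stub and the fingers below 0.1 N and distance of blue_stub_center from where it was at the start of the episode below 0.006 m); the robot touches nothing.
It fails at once if the fingers press on the filter head or its rings with more than 30 N (contact force between the fingers and filter_head above 30 N).
It fails at once if the red stub is pulled or pushed against the filter head with more than 40 N (contact force between red_stub and filter_head above 40 N).
It fails at once if the blue stub is moved more than 15 mm (distance of blue_stub_center from where it was at the start of the episode above 0.015 m).
It fails at once if the mug, bead jar or brush is moved more than 30 mm (distance of any of mug, bead_jar, brush from where it was at the start of the episode above 0.03 m).
It also fails if it takes over 58 s, if anything falls off the work surface, if the arm or the gripper's body presses on something with over 40 N, if the wrist force passes 120 N, or if a joint passes its speed limit or range.

## Working session

There is one attempt and no reset: what is moved stays moved. The work goes in short steps, Python scripts to look and compute and a tool call to move; the robot and the scene stay as the last step left them, time stands still between calls to the robot, and variables do not carry over. Pictures are saved under pics/ and viewed, and the job is handed in when it is done.

Besides the shell and the picture viewer there is one more tool, called after ">>>" as name(argument=value, ...), one argument or row to a line, values as JSON. send_rows: Moves the arm, as the interface text tells. Its arguments: {"type":"object","properties":{"plan":{"type":"string"}},"required":["plan"]}

```bash
ls; mkdir -p pics; python3 - <<'E'
from cell import env, eyes, job_done, boxes_of, regions_of
import cv2, pickle
print(env.state())
for n in ["scene","top","wrist"]:
    p=eyes.read_camera(n)
    pickle.dump(p,open(f'{n}0.pkl','wb'))
    cv2.imwrite(f'pics/{n}0.png',p['image'][:,:,::-1])
    print(n,{k:v for k,v in p.items() if k!='image'})
    for t in ["filter_head","red_stub_center","blue_stub_center","drip_block_hole0","mug","bead_jar","brush","port_l","port_r"]:
        try: print(t,[(b['bbox'],round(b['confidence'],2)) for b in boxes_of(t,p)])
        except Exception as e: print(t,e)
E
```

```text
pics
{'t': 0.0, 'joints': array([ 1.03240057e+00,  4.91569339e-01,  1.55944217e+00,  6.08649013e-06,
        1.09171872e+00, -1.05613195e-01]), 'qvel': array([-0.00134865, -0.00024652,  0.00237355, -0.00087431,  0.00089828,
       -0.00204366]), 'tau': array([ 1.27252984e-03, -6.12651443e+01, -2.58173543e+01,  6.92671048e-02,
        4.83260828e-02, -1.14104346e-04]), 'eef_pos': array([261.96167028, 567.13589839, 177.55821066]), 'tcp_rot': array([-3.14046198e+00, -1.25287898e-04,  2.70880721e+00]), 'ft_force': array([-0.01537121,  0.08087035, -0.20817989]), 'moment': array([0.04624942, 0.0221838 , 0.01238427]), 'opening': 1.0010124548135522}
scene {'vertical_fov': 47.422632971788914, 'cx': 279.82305988265244, 'cy': 209.1722025864369, 'extrinsics': array([[ 7.78236441e-01, -4.84402141e-01,  3.99628086e-01,
         9.62081151e+02],
       [ 6.27755012e-01,  5.83402613e-01, -5.15330026e-01,
        -4.96908477e+02],
       [ 1.64828983e-02,  6.51917139e-01,  7.58111046e-01,
         7.90234181e+02],
       [ 0.00000000e+00,  0.00000000e+00,  0.00000000e+00,
         1.00000000e+00]]), 
[... 1461 characters left out ...]
, 145.0, 64.4, 65.8], 0.56)]
port_l [([284.5, 212.0, 104.4, 41.5], 0.81)]
port_r [([284.5, 212.0, 104.4, 41.5], 0.81)]
wrist {'vertical_fov': 67.75460335504897, 'cx': 283.9185866470499, 'cy': 213.62044639329986, 'extrinsics': array([[ 4.19843598e-01, -8.71152774e-01, -2.54605965e-01,
         1.89595285e+02],
       [ 9.07595535e-01,  4.03387555e-01,  1.16399421e-01,
         6.00208592e+02],
       [ 1.30319908e-03, -2.79948789e-01,  9.60014051e-01,
         3.85169128e+02],
       [ 0.00000000e+00,  0.00000000e+00,  0.00000000e+00,
         1.00000000e+00]]), 'shot': 3}
filter_head []
red_stub_center []
blue_stub_center []
drip_block_hole0 []
mug []
bead_jar []
brush []
port_l []
port_r []
```

View pics/scene0.png

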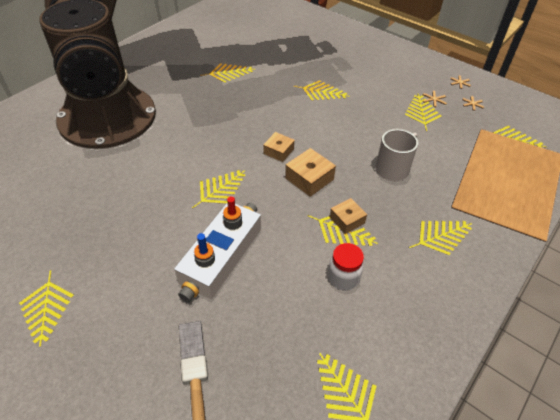

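View pics/top0.png

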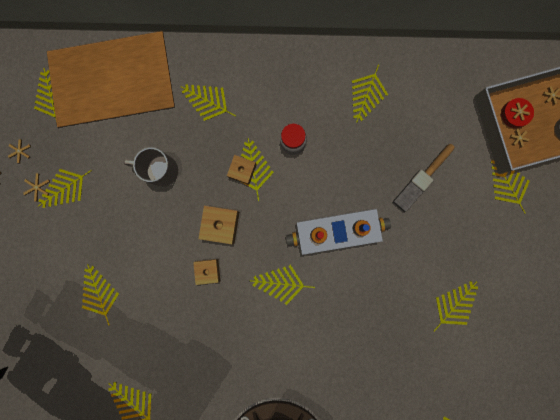

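The scene view shows the filter head at (218,248), red stub (231,205) and blue stub (203,243). There are three wooden blocks: (279,146) small, (311,170) largest, and (348,214) small. In the top view they are at (206,272), (219,225) and (241,169). The largest, top (219,225), fits the description. I'll confirm with a crop.

```bash
python3 - <<'E'
import cv2, numpy as np
t=cv2.imread('pics/top0.png'); s=cv2.imread('pics/scene0.png')
a=cv2.resize(t[140:290,180:400],None,fx=3.4,fy=3.4,interpolation=cv2.INTER_CUBIC)
cv2.imwrite('pics/topcrop.png',a)
b=cv2.resize(s[120:300,165:375],None,fx=3.3,fy=3.3,interpolation=cv2.INTER_CUBIC)
cv2.imwrite('pics/scenecrop.png',b)
E
```

```text
(no output)
```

View pics/topcrop.png

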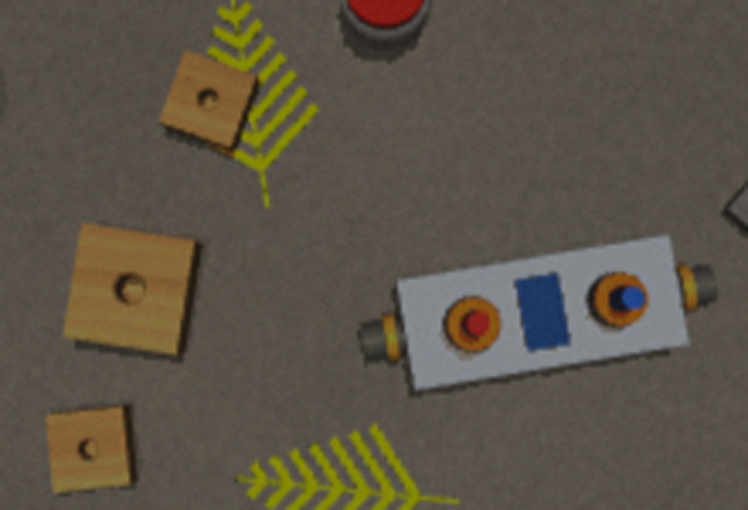

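View pics/scenecrop.png

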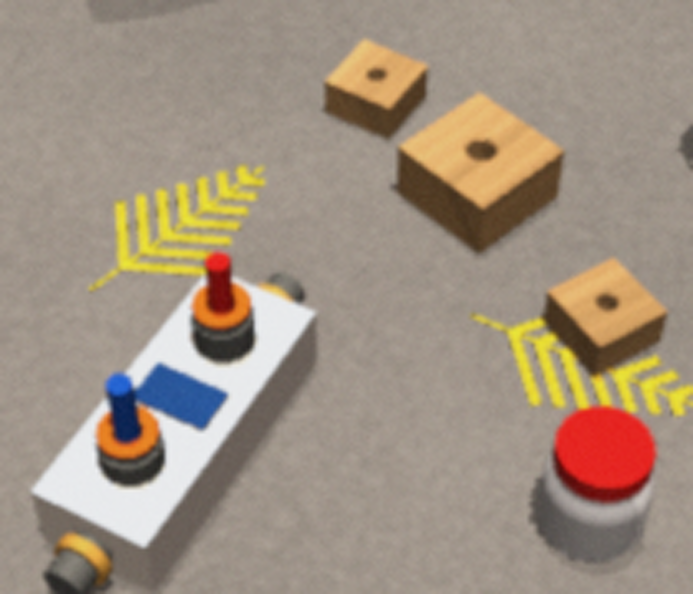

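```bash
cat > h.py <<'E'
import numpy as np, pickle
def ray(p,u,v):
    f=210/np.tan(np.radians(p['vertical_fov']/2)); E=p['extrinsics']
    d=np.array([(u-p['cx'])/f,-(v-p['cy'])/f,-1]); return E[:3,3],E[:3,:3]@d
def at(p,u,v,z):
    o,d=ray(p,u,v); return o+d*(z-o[2])/d[2]
def pix(p,X):
    f=210/np.tan(np.radians(p['vertical_fov']/2)); E=p['extrinsics']
    c=E[:3,:3].T@(np.array(X)-E[:3,3]); return p['cx']+f*c[0]/-c[2], p['cy']-f*c[1]/-c[2]
E
python3 - <<'E'
from h import *
T=pickle.load(open('top0.pkl','rb'));S=pickle.load(open('scene0.pkl','rb'))
np.set_printoptions(precision=1,suppress=True)
tc=lambda u,v:(180+u/3.4,140+v/3.4); sc=lambda u,v:(165+u/3.3,120+v/3.3)
for n,a,b,z in [("red",(477,321),(218,261),121),("blue",(632,297),(120,382),121),("hole",(130,288),(482,150),45)]:
    print(n,at(T,*tc(*a),z),at(S,*sc(*b),z))
c=np.array([at(T,*tc(*q),50) for q in [(399,281),(669,236),(688,345),(415,390)]]);print(c,c.mean(0))
print([np.linalg.norm(c[i]-c[i-1]) for i in range(4)])
c2=np.array([at(S,*sc(*q),50) for q in [(209,272),(316,314),(146,546),(35,491)]]);print(c2,c2.mean(0))
b=np.array([at(T,*tc(*q),45) for q in [(80,223),(197,242),(180,355),(64,335)]]);print(b.mean(0),b)
b=np.array([at(S,*sc(*q),45) for q in [(480,93),(564,153),(480,209),(398,151)]]);print(b.mean(0))
E
```

```text
red [522.5 -81.4 121. ] [523.2 -81.  121. ]
blue [ 540.7 -179.2  121. ] [ 541.9 -178.   121. ]
hole [538.6 153.8  45. ] [542.1 154.6  45. ]
[[ 548.9  -32.4   50. ]
 [ 585.4 -217.    50. ]
 [ 511.1 -231.1   50. ]
 [ 474.6  -45.5   50. ]] [ 530.  -131.5   50. ]
[np.float64(75.41447804569619), np.float64(188.17801433761963), np.float64(75.66142783408698), np.float64(189.212338886413)]
[[ 478.6  -47.3   50. ]
 [ 552.3  -30.7   50. ]
 [ 587.7 -214.7   50. ]
 [ 515.2 -228.4   50. ]] [ 533.5 -130.3   50. ]
[538.2 153.7  45. ] [[582.8 190.6  45. ]
 [572.  108.5  45. ]
 [493.4 117.3  45. ]
 [504.7 198.3  45. ]]
[541.6 153.5  45. ]
```

The crop confirms it: the middle block is about 80 mm square, the other two about 50 mm. Positions (mm): red stub (522.5,-81), hole (540,154), block yaw about 0.19 rad. Both cameras agree within 3 mm.

>>> send_rows(
  plan="-34 -32 -12 0 40; -34 -32 -12 0 40; -36 -34 0 0 40; -36 -34 0 0 40; -36 -34 0 0 40; -36 -34 0 0 40; -36 -34 0 0 40; -36 -34 0 0 40",
)

```text
t: 2.3
eef_pos: [408.5, 202.5, 202.6]
tcp_rot: [3.139, 0.002, 2.718]
ft_force: [0.7, 0.9, 0.6]
opening: 0.433
```

>>> send_rows(
  plan="-32 -30 0 0 30; -32 -30 0 0 30; -32 -30 0 0 30; -32 -30 0 0 30; -32 -30 0 0 30; -30 -28 0 0 30; -20 -20 0 0 30; 0 0 0 0 30",
)

```text
t: 3.1
eef_pos: [522.8, -81.9, 204.1]
tcp_rot: [3.137, 0.007, 2.712]
ft_force: [0.1, 0.1, -0.6]
opening: 0.321
```

>>> send_rows(
  plan="0 0 0 0.15 24; 0 0 0 0.15 24; 0 0 0 0.15 24; 0 0 0 0.15 24; 0 0 0 0.15 24; 0 0 0 0.15 24; 0 0 0 0.06 24; 0 0 0 0 24",
)

```text
t: 3.9
eef_pos: [520.7, -77.7, 204.2]
tcp_rot: [3.134, -0.001, 1.744]
ft_force: [-0.7, 0.1, -0.8]
opening: 0.251
```

```bash
python3 - <<'E'
from cell import env, eyes
import cv2,pickle
from h import *
s=env.state();print(s['t'],s['eef_pos'],s['tcp_rot'],s['opening']*95,s['ft_force'])
p=eyes.read_camera('wrist');pickle.dump(p,open('w1.pkl','wb'));cv2.imwrite('pics/w1.png',p['image'][:,:,::-1])
print(pix(p,(522.5,-81.2,121)))
print(pix(p,s['eef_pos']))
E
```

```text
3.9 [520.6850617  -77.6707279  204.24675142] [ 3.13446850e+00 -1.09115743e-03  1.74368523e+00] 23.864609119112632 [-0.67424013  0.05077377 -0.78047105]
(np.float64(285.1560515079246), np.float64(212.060122287642))
(np.float64(284.8859203787313), np.float64(239.09822942628546))
```

View pics/w1.png

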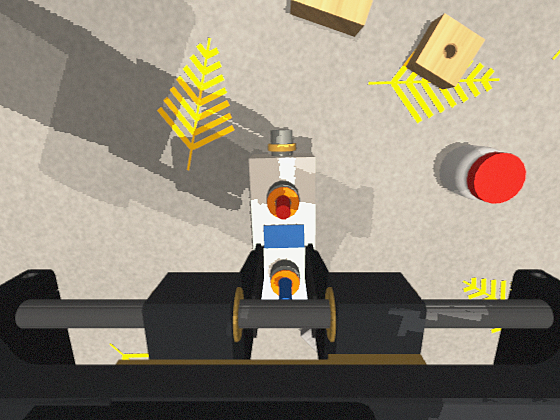

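```bash
python3 - <<'E'
import cv2,pickle
from h import *
p=pickle.load(open('w1.pkl','rb'))
im=p['image']
cv2.imwrite('pics/w1c.png',cv2.resize(im[170:320,220:350,::-1],None,fx=4,fy=4,interpolation=cv2.INTER_CUBIC))
h=cv2.cvtColor(im,cv2.COLOR_RGB2HSV)
m=((h[...,0]<5)|(h[...,0]>175))&(h[...,1]>180)&(h[...,2]>60); m[:, :260]=0;m[:,310:]=0;m[:180]=0;m[235:]=0
ys,xs=np.nonzero(m)
for y in sorted(set(ys)): print(y,xs[ys==y].min(),xs[ys==y].max(),im[y,xs[ys==y].min()+2])
E
```

```text
196 280 285 [116  27  28]
197 279 287 [122  30  33]
198 277 288 [116  21  21]
199 278 288 [117  12  15]
200 277 288 [118  18  22]
201 277 288 [126  36  32]
202 277 289 [118  22  14]
203 277 288 [120  33  29]
204 277 288 [119  29  15]
205 277 289 [112  14   8]
206 277 289 [147  28  25]
207 277 289 [196  40  30]
208 276 289 [196  41  33]
209 276 289 [192  37  32]
210 276 289 [189  32  20]
211 276 289 [190  39  35]
212 276 289 [187  39  32]
213 277 289 [189  34  24]
214 277 289 [189  40  33]
215 277 289 [184  32  29]
216 278 288 [184  29  21]
217 279 287 [182  22  14]
218 280 285 [178   3   0]
```

View pics/w1c.png

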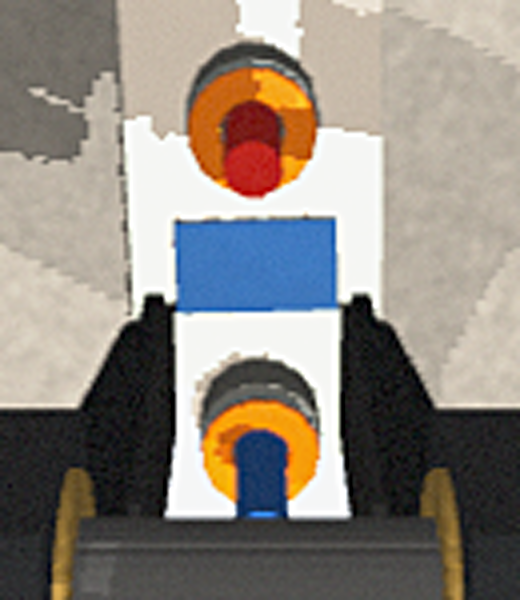

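```bash
python3 - <<'E'
import pickle
from h import *
p=pickle.load(open('w1.pkl','rb'))
print(at(p,283,212.3,121))
for z in (70,75,80,85,90,95,121): print(z,pix(p,(522.3,-81,z)),[pix(p,(522.3+18*a,-81,z))[0] for a in(-1,1)])
E
```

```text
[520.49072649 -81.78923255 121.        ]
70 (np.float64(284.47147096889665), np.float64(199.44539679924895)) [np.float64(268.61380076482385), np.float64(300.23941433023845)]
75 (np.float64(284.5156111201809), np.float64(200.50445650457056)) [np.float64(268.4372525165119), np.float64(300.5017346144226)]
80 (np.float64(284.5609942846321), np.float64(201.5933399671746)) [np.float64(268.2557180183505), np.float64(300.7714205094561)]
85 (np.float64(284.60767371810454), np.float64(202.71332496087194)) [np.float64(268.06898300470573), np.float64(301.04878665780757)]
90 (np.float64(284.6557057627995), np.float64(203.86576331055207)) [np.float64(267.87682075518114), np.float64(301.334165881914)]
95 (np.float64(284.7051500741319), np.float64(205.0520863354171)) [np.float64(267.6789911763149), np.float64(301.62791051646906)]
121 (np.float64(284.9876354345467), np.float64(211.8297899420941)) [np.float64(266.54841481883614), np.float64(303.30563756805054)]
```

>>> send_rows(
  plan="-4 0.5 -0 0 26; 0 0 20 0 26; 0 0 20 0 26; 0 0 20 0 26; 0 0 8 0 26; 0 0 0 0 26",
)

```text
t: 4.55
eef_pos: [523.2, -81.4, 135.3]
tcp_rot: [3.132, 0.0, 1.757]
ft_force: [0.1, -0.2, 1.3]
opening: 0.275
```

```bash
python3 - <<'E'
from cell import env, eyes
import cv2,pickle
from h import *
s=env.state();print(s['t'],s['eef_pos'],s['tcp_rot'],s['opening']*95,s['ft_force'])
for n in('wrist','scene'):
    p=eyes.read_camera(n);pickle.dump(p,open(f'{n}2.pkl','wb'))
    print(pix(p,s['eef_pos']),pix(p,(521.8,-81.4,121)))
    im=p['image'][:,:,::-1]
    c=im[150:320,200:370] if n=='wrist' else im[120:290,150:320]
    cv2.imwrite(f'pics/{n}2.png',cv2.resize(c,None,fx=3.5,fy=3.5,interpolation=cv2.INTER_CUBIC))
E
```

```text
4.55 [523.18519477 -81.43170117 135.27389327] [3.13200697e+00 2.32295850e-04 1.75664692e+00] 26.1084986928901 [ 0.13782331 -0.1890653   1.27178489]
(np.float64(284.87457162591346), np.float64(239.0862768911805)) (np.float64(282.8086419736947), np.float64(231.930206424839))
(np.float64(230.42323388069383), np.float64(194.05562316895418)) (np.float64(230.36117187028427), np.float64(198.83793937408845))
```

View pics/wrist2.png

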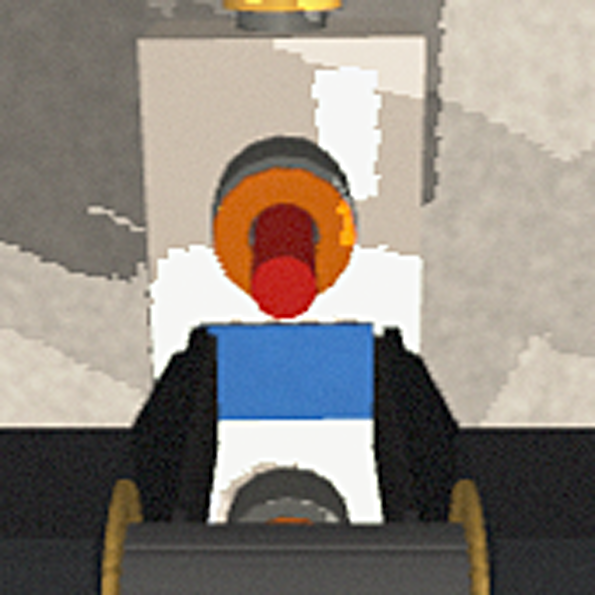

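View pics/scene2.png

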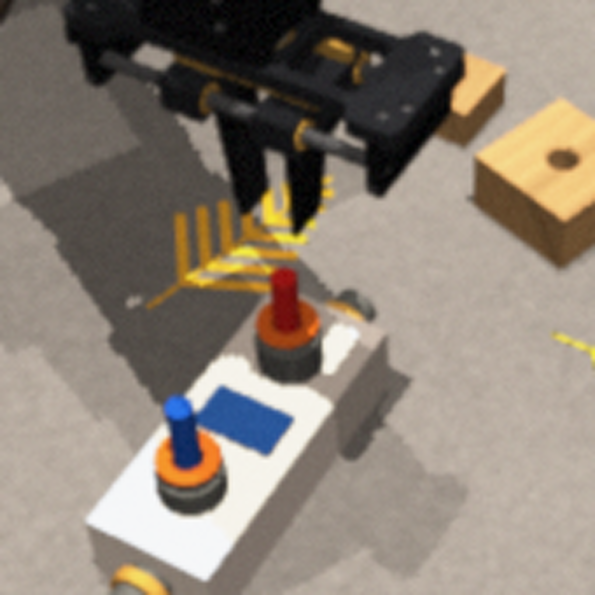

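```bash
python3 - <<'E'
import pickle
from h import *
W=pickle.load(open('wrist2.pkl','rb'));S=pickle.load(open('scene2.pkl','rb'))
e=np.array([523.2,-81.4,135.3]);x=np.array([-.185,.983,0]);y=np.array([.983,.185,0]);z=np.array([0,0,-1.])
for n,p in(('W',W),('S',S)):
  for dz in(0,-10,-20,-30):
    for dx in (-10,0,10):
      print(n,dz,dx,[tuple(np.round(pix(p,e+x*dx+s*y*13+z*dz),1)) for s in(-1,1)])
E
python3 - <<'E'
import cv2,pickle
p=pickle.load(open('scene2.pkl','rb'))
cv2.imwrite('pics/s2c.png',cv2.resize(p['image'][130:230,190:270,::-1],None,fx=7,fy=6,interpolation=cv2.INTER_CUBIC))
p=pickle.load(open('wrist2.pkl','rb'))
cv2.imwrite('pics/w2c.png',cv2.resize(p['image'][210:310,235:335,::-1],None,fx=6,fy=6,interpolation=cv2.INTER_CUBIC))
E
```

```text
W 0 -10 [(np.float64(266.7), np.float64(252.3)), (np.float64(303.1), np.float64(252.1))]
W 0 0 [(np.float64(266.5), np.float64(239.1)), (np.float64(303.3), np.float64(239.0))]
W 0 10 [(np.float64(266.2), np.float64(225.7)), (np.float64(303.6), np.float64(225.5))]
W -10 -10 [(np.float64(266.1), np.float64(258.1)), (np.float64(304.1), np.float64(257.9))]
W -10 0 [(np.float64(265.8), np.float64(244.4)), (np.float64(304.4), np.float64(244.3))]
W -10 10 [(np.float64(265.6), np.float64(230.4)), (np.float64(304.6), np.float64(230.3))]
W -20 -10 [(np.float64(265.4), np.float64(264.5)), (np.float64(305.2), np.float64(264.2))]
W -20 0 [(np.float64(265.1), np.float64(250.2)), (np.float64(305.5), np.float64(250.1))]
W -20 10 [(np.float64(264.9), np.float64(235.6)), (np.float64(305.8), np.float64(235.5))]
W -30 -10 [(np.float64(264.7), np.float64(271.4)), (np.float64(306.4), np.float64(271.2))]
W -30 0 [(np.float64(264.4), np.float64(256.6)), (np.float64(306.7), np.float64(256.4))]
W -30 10 [(np.float64(264.1), np.float64(241.4)), (np.float64(307.1), np.float64(241.2))]
S 0 -10 [(np.float64(221.6
[... 347 characters left out ...]
64(224.1), np.float64(187.8)), (np.float64(236.1), np.float64(192.9))]
S -10 10 [(np.float64(227.0), np.float64(184.4)), (np.float64(239.0), np.float64(189.4))]
S -20 -10 [(np.float64(220.7), np.float64(187.6)), (np.float64(232.9), np.float64(192.7))]
S -20 0 [(np.float64(223.7), np.float64(184.1)), (np.float64(235.9), np.float64(189.2))]
S -20 10 [(np.float64(226.7), np.float64(180.7)), (np.float64(238.7), np.float64(185.7))]
S -30 -10 [(np.float64(220.3), np.float64(183.8)), (np.float64(232.6), np.float64(188.9))]
S -30 0 [(np.float64(223.3), np.float64(180.3)), (np.float64(235.6), np.float64(185.4))]
S -30 10 [(np.float64(226.3), np.float64(176.8)), (np.float64(238.5), np.float64(181.8))]
```

View pics/s2c.png

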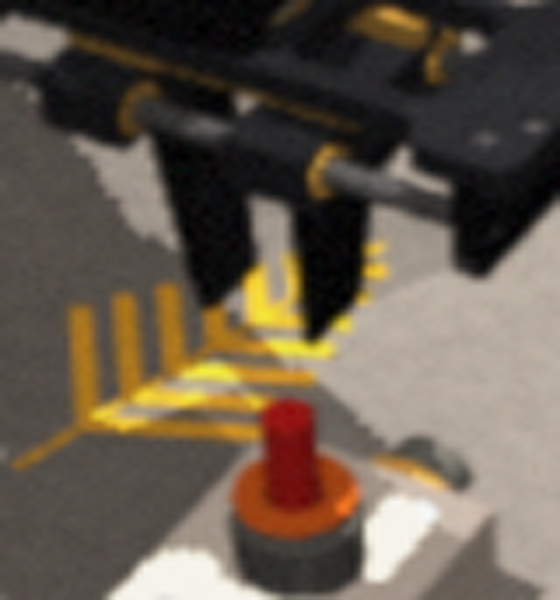

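View pics/w2c.png

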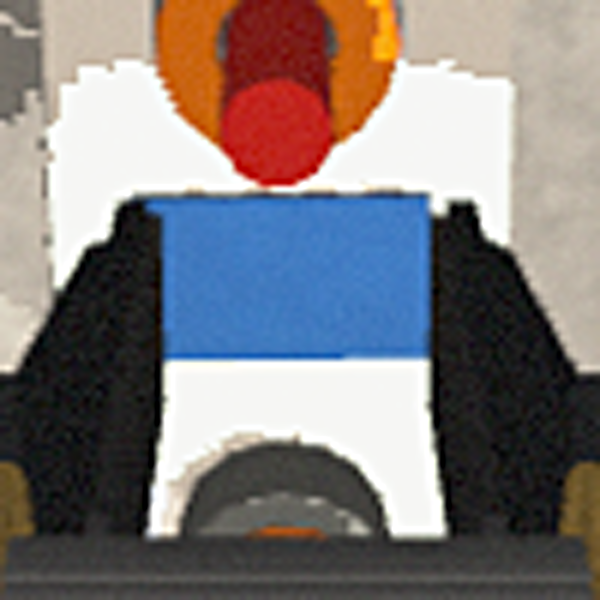

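>>> send_rows(
  plan="0 -2.2 0 0 26; 0 0 12 0 26; 0 0 12 0 26; 0 0 10 0 26; 0 0 0 0 26",
)

```text
t: 5.15
eef_pos: [522.7, -82.3, 101.5]
tcp_rot: [3.127, 0.003, 1.757]
ft_force: [-0.2, -0.7, 0.4]
opening: 0.27
```

```bash
python3 - <<'E'
from cell import env, eyes
import cv2,pickle
from h import *
s=env.state();print(s['t'],s['eef_pos'],s['tcp_rot'],s['opening']*95,s['ft_force'])
for n in('wrist','scene'):
    p=eyes.read_camera(n);pickle.dump(p,open(f'{n}3.pkl','wb'))
    im=p['image'][:,:,::-1]
    c=im[190:310,225:345] if n=='wrist' else im[140:260,180:300]
    cv2.imwrite(f'pics/{n}3.png',cv2.resize(c,None,fx=5,fy=5,interpolation=cv2.INTER_CUBIC))
E
```

```text
5.15 [522.66389366 -82.26202342 101.54062083] [3.12713014e+00 2.69649192e-03 1.75677708e+00] 25.693725526304156 [-0.16994369 -0.68847059  0.36437125]
```

View pics/wrist3.png

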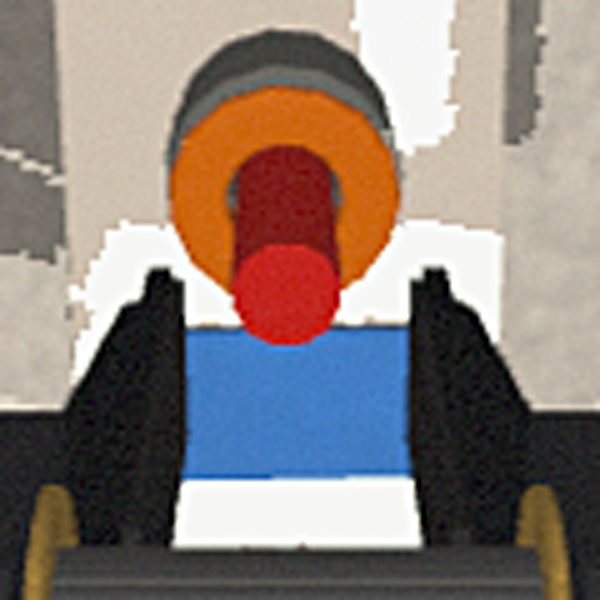

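View pics/scene3.png

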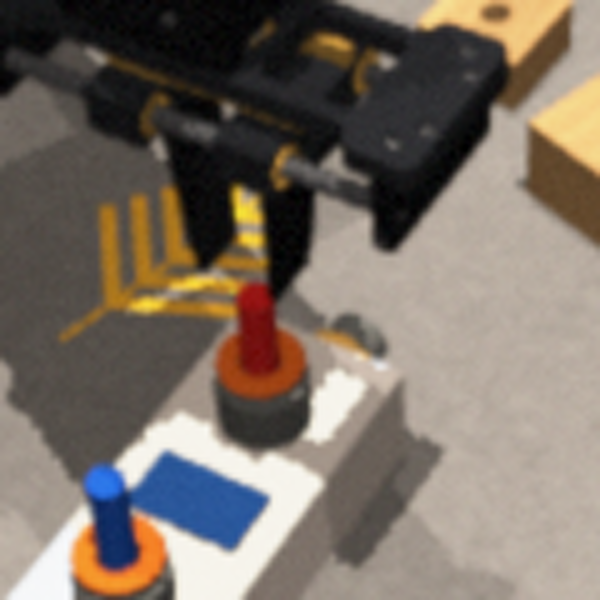

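```bash
python3 - <<'E'
import pickle
from h import *
W=pickle.load(open('wrist3.pkl','rb'));S=pickle.load(open('scene3.pkl','rb'))
np.set_printoptions(precision=1,suppress=True)
e=np.array([522.7,-82.3,101.5]);a=1.757
R=np.array([[np.cos(a),np.sin(a),0],[np.sin(a),-np.cos(a),0],[0,0,-1]]).T
def tri(a,b):
    o1,d1=a;o2,d2=b
    t=np.linalg.lstsq(np.c_[d1,-d2],o2-o1,rcond=None)[0]
    p,q=o1+d1*t[0],o2+d2*t[1];return (p+q)/2,np.linalg.norm(p-q)
for n,w,s in(('R',(307.4,244),(235.6,200)),('R outer',(314.5,244),(235.6,200)),('L',(261.6,245),(221.6,193.6)),('L out',(255,245),(221.6,193.6))):
    p,g=tri(ray(W,*w),ray(S,*s));print(n,p,g,R.T@(p-e))
p,g=tri(ray(W,225+287/5,190+294/5),ray(S,180+257/5,140+293/5));print('stub',p,g)
print(W['extrinsics'])
for dz in range(0,60,10): print(dz,[np.round(pix(W,e+R@np.array([dx,13,-dz])),1) for dx in(-10,0,10)],[np.round(pix(S,e+R@np.array([dx,13,-dz])),1) for dx in(-10,0,10)])
E
```

```text
R [533.9 -76.8 122.1] 4.460408947146685 [  3.4  12.1 -20.6]
R outer [536.6 -76.6 123.9] 8.401280236720208 [  3.   14.7 -22.4]
L [504.5 -82.5 123.5] 5.908619759412297 [  3.2 -17.9 -22. ]
L out [501.9 -82.5 122.3] 2.1561233718069057 [  3.6 -20.5 -20.8]
stub [521.8 -80.7 121.4] 3.065444731857648
[[  1.   -0.2  -0.1 504.2]
 [  0.2   0.9   0.3  -4.9]
 [  0.   -0.3   1.  308.3]
 [  0.    0.    0.    1. ]]
0 [array([303.1, 252.1]), array([303.3, 239. ]), array([303.6, 225.6])] [array([234.1, 212.2]), array([236.8, 208.7]), array([239.6, 205.2])]
10 [array([304.2, 257.9]), array([304.4, 244.3]), array([304.7, 230.4])] [array([233.8, 208.7]), array([236.6, 205.2]), array([239.3, 201.7])]
20 [array([305.3, 264.3]), array([305.6, 250.2]), array([305.9, 235.6])] [array([233.5, 205.2]), array([236.3, 201.7]), array([239.1, 198.2])]
30 [array([306.6, 271.3]), array([307. , 256.6]), array([307.3, 241.4])] [array([233.1, 201.6]), array([236. , 198.1]), array([238.8, 194.6])]
40 [array([308.1, 279.1]), array([308.4, 263.6]), array([308.8, 247.7])] [array([232.8, 198. ]), array([235.7, 194.4]), array([238.6, 191. ])]
50 [array([309.7, 287.6]), array([310.1, 271.5]), array([310.5, 254.8])] [array([232.5, 194.3]), array([235.4, 190.7]), array([238.3, 187.2])]
```

>>> send_rows(
  plan="1 -2 0 0 26; 0 0 0 0 26; 0 0 0 0 26",
)

```text
t: 5.55
eef_pos: [521.3, -81.8, 103.3]
tcp_rot: [3.125, 0.004, 1.757]
ft_force: [-0.1, -0.8, -0.1]
opening: 0.272
```

>>> send_rows(
  plan="0 0 1 0 26; 0 0 1 0 26; 0 0 1 0 26; 0 0 1 0 26",
)

```text
t: 5.95
eef_pos: [521.7, -81.9, 99.6]
tcp_rot: [3.124, 0.004, 1.757]
ft_force: [-0.4, -0.1, 0.0]
opening: 0.273
```

>>> send_rows(
  plan="0 0 1 0 26; 0 0 1 0 26; 0 0 1 0 26; 0 0 1 0 26; 0 0 0.6 0 26; 0 0 0.6 0 26; 0 0 0.6 0 26",
)

```text
t: 6.65
eef_pos: [521.7, -81.9, 93.1]
tcp_rot: [3.124, 0.004, 1.757]
ft_force: [-0.5, 1.6, -0.4]
opening: 0.277
```

>>> send_rows(
  plan="0 0 0.6 0 26; 0 0 0.6 0 26; 0 0 0.6 0 26; 0 0 0.6 0 26",
)

```text
t: 7.05
eef_pos: [521.8, -81.9, 90.5]
tcp_rot: [3.124, 0.004, 1.757]
ft_force: [-0.1, 0.1, -1.3]
opening: 0.272
```

>>> send_rows(
  plan="0 0 0.6 0 26; 0 0 0.6 0 26; 0 0 0.6 0 26; 0 0 0.6 0 26",
)

```text
t: 7.45
eef_pos: [521.9, -81.9, 87.9]
tcp_rot: [3.124, 0.004, 1.757]
ft_force: [0.3, -0.8, 0.3]
opening: 0.274
```

>>> send_rows(
  plan="0 0 0.6 0 26; 0 0 0.6 0 26; 0 0 0.6 0 26; 0 0 0.6 0 26",
)

```text
t: 7.85
eef_pos: [521.9, -81.9, 85.3]
tcp_rot: [3.124, 0.004, 1.757]
ft_force: [-0.4, -0.4, 0.5]
opening: 0.278
```

>>> send_rows(
  plan="0 0 0.6 0 26; 0 0 0.6 0 26; 0 0 0.6 0 26",
)

```text
t: 8.15
eef_pos: [522.0, -81.9, 83.4]
tcp_rot: [3.124, 0.004, 1.757]
ft_force: [0.4, -0.1, 0.9]
opening: 0.273
```

>>> send_rows(
  plan="0 0 0.6 0 26; 0 0 0.6 0 26; 0 0 0.6 0 26",
)

```text
t: 8.45
eef_pos: [522.0, -81.9, 81.4]
tcp_rot: [3.124, 0.004, 1.757]
ft_force: [-0.2, -0.0, 0.2]
opening: 0.274
```

Not touching yet. I'll take a quick look to judge the true finger-tip height.

```bash
python3 - <<'E'
from cell import env, eyes
import cv2,pickle
a=[]
for n in('wrist','scene'):
    p=eyes.read_camera(n);pickle.dump(p,open(f'{n}4.pkl','wb'))
    im=p['image'][:,:,::-1]
    c=im[200:300,235:335] if n=='wrist' else im[160:240,190:270]
    a.append(cv2.resize(c,(400,400),interpolation=cv2.INTER_CUBIC))
cv2.imwrite('pics/4.png',cv2.hconcat(a))
E
```

```text
(no output)
```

View pics/4.png

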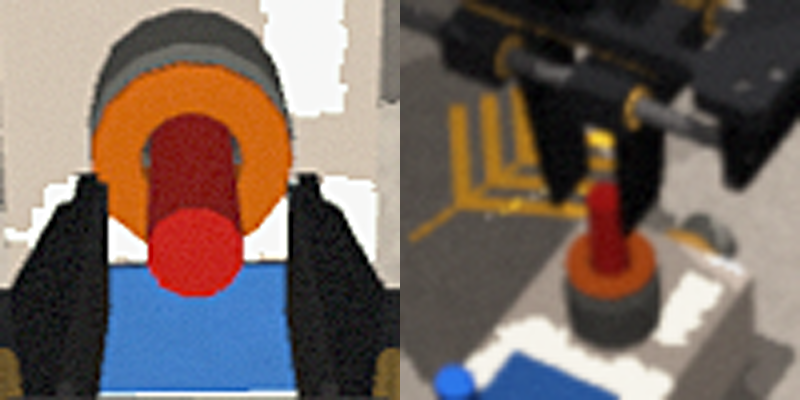

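>>> send_rows(
  plan="0 0 0.7 0 26; 0 0 0.7 0 26; 0 0 0.7 0 26; 0 0 0.7 0 26",
)

```text
t: 8.95
eef_pos: [522.1, -81.9, 78.4]
tcp_rot: [3.124, 0.004, 1.757]
ft_force: [-0.8, 0.1, 0.1]
opening: 0.273
```

>>> send_rows(
  plan="0 0 0.7 0 26; 0 0 0.7 0 26; 0 0 0.7 0 26; 0 0 0.7 0 26",
)

```text
t: 9.35
eef_pos: [522.1, -81.9, 75.3]
tcp_rot: [3.124, 0.004, 1.757]
ft_force: [0.3, 0.4, 0.0]
opening: 0.271
```

>>> send_rows(
  plan="0 0 0.7 0 26; 0 0 0.7 0 26; 0 0 0.7 0 26; 0 0 0.7 0 26",
)

```text
t: 9.75
eef_pos: [522.2, -81.9, 72.3]
tcp_rot: [3.124, 0.004, 1.757]
ft_force: [0.4, -0.0, -0.9]
opening: 0.273
```

```bash
python3 - <<'E'
from cell import env, eyes
import cv2,pickle
a=[]
for n in('wrist','scene'):
    p=eyes.read_camera(n);pickle.dump(p,open(f'{n}5.pkl','wb'))
    im=p['image'][:,:,::-1]
    c=im[200:300,235:335] if n=='wrist' else im[160:240,190:270]
    a.append(cv2.resize(c,(400,400),interpolation=cv2.INTER_CUBIC))
cv2.imwrite('pics/5.png',cv2.hconcat(a))
E
```

```text
(no output)
```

View pics/5.png

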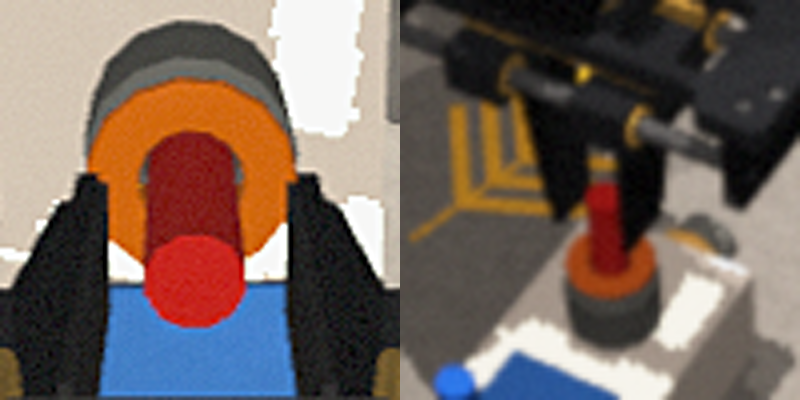

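>>> send_rows(
  plan="0.3 -0.7 0.7 0 26; 0 0 0.7 0 26; 0 0 0.7 0 26; 0 0 0.7 0 26; 0 0 0.6 0 26",
)

```text
t: 10.35
eef_pos: [521.4, -81.7, 68.6]
tcp_rot: [3.124, 0.004, 1.757]
ft_force: [0.8, 0.1, -0.2]
opening: 0.276
```

>>> send_rows(
  plan="0 0 0.6 0 26; 0 0 0.6 0 26; 0 0 0.6 0 26; 0 0 0.6 0 26",
)

```text
t: 10.75
eef_pos: [521.5, -81.7, 66.0]
tcp_rot: [3.124, 0.004, 1.757]
ft_force: [0.5, 0.4, 0.6]
opening: 0.273
```

>>> send_rows(
  plan="0 0 0.6 0 26; 0 0 0.6 0 26; 0 0 0.6 0 26; 0 0 0.6 0 26",
)

```text
t: 11.15
eef_pos: [521.6, -81.8, 63.4]
tcp_rot: [3.124, 0.004, 1.757]
ft_force: [1.0, -0.9, 0.0]
opening: 0.273
```

>>> send_rows(
  plan="0 0 0.5 0 26; 0 0 0.5 0 26; 0 0 0.5 0 26; 0 0 0.5 0 26",
)

```text
t: 11.55
eef_pos: [521.6, -81.7, 61.2]
tcp_rot: [3.124, 0.004, 1.757]
ft_force: [-0.1, -0.1, -0.1]
opening: 0.272
```

>>> send_rows(
  plan="0 0 0.5 0 26; 0 0 0.5 0 26; 0 0 0.5 0 26; 0 0 0.5 0 26",
)

```text
t: 11.95
eef_pos: [521.6, -81.8, 59.0]
tcp_rot: [3.124, 0.004, 1.757]
ft_force: [0.1, -0.2, 0.4]
opening: 0.276
```

```bash
python3 - <<'E'
from cell import env, eyes
import cv2,pickle
a=[]
for n in('wrist','scene'):
    p=eyes.read_camera(n);pickle.dump(p,open(f'{n}6.pkl','wb'))
    im=p['image'][:,:,::-1]
    c=im[200:300,235:335] if n=='wrist' else im[160:240,190:270]
    a.append(cv2.resize(c,(400,400),interpolation=cv2.INTER_CUBIC))
cv2.imwrite('pics/6.png',cv2.hconcat(a))
E
```

```text
(no output)
```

View pics/6.png

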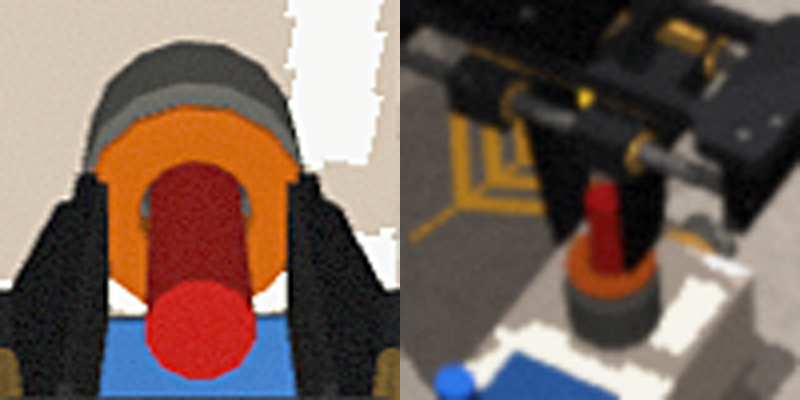

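>>> send_rows(
  plan="0 0 0.5 0 26; 0 0 0.5 0 26; 0 0 0.5 0 26",
)

```text
t: 12.35
eef_pos: [521.7, -81.8, 57.5]
tcp_rot: [3.124, 0.004, 1.757]
ft_force: [-0.2, 0.2, 0.3]
opening: 0.274
```

>>> send_rows(
  plan="0 0 0.5 0 26; 0 0 0.5 0 26; 0 0 0.5 0 26",
)

```text
t: 12.65
eef_pos: [521.7, -81.8, 55.8]
tcp_rot: [3.124, 0.004, 1.757]
ft_force: [-0.7, -0.7, -0.5]
opening: 0.271
```

>>> send_rows(
  plan="0 0 0.5 0 26; 0 0 0.5 0 26; 0 0 0.5 0 26",
)

```text
t: 12.95
eef_pos: [521.7, -81.8, 54.2]
tcp_rot: [3.124, 0.004, 1.757]
ft_force: [-0.3, -0.9, 0.6]
opening: 0.274
```

>>> send_rows(
  plan="0 0 0.5 0 26; 0 0 0.5 0 26; 0 0 0.5 0 26",
)

```text
t: 13.25
eef_pos: [521.7, -81.8, 52.5]
tcp_rot: [3.124, 0.004, 1.757]
ft_force: [-1.0, -0.7, -1.1]
opening: 0.272
```

>>> send_rows(
  plan="0 0 0.5 0 26; 0 0 0.5 0 26; 0 0 0.5 0 26",
)

```text
t: 13.55
eef_pos: [521.8, -81.8, 50.9]
tcp_rot: [3.124, 0.004, 1.757]
ft_force: [-0.4, -0.3, 0.3]
opening: 0.272
```

```bash
python3 - <<'E'
from cell import env, eyes
import cv2,pickle
a=[]
for n in('wrist','scene'):
    p=eyes.read_camera(n);pickle.dump(p,open(f'{n}7.pkl','wb'))
    im=p['image'][:,:,::-1]
    c=im[200:300,235:335] if n=='wrist' else im[160:240,190:270]
    a.append(cv2.resize(c,(400,400),interpolation=cv2.INTER_CUBIC))
cv2.imwrite('pics/7.png',cv2.hconcat(a))
E
```

```text
(no output)
```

View pics/7.png

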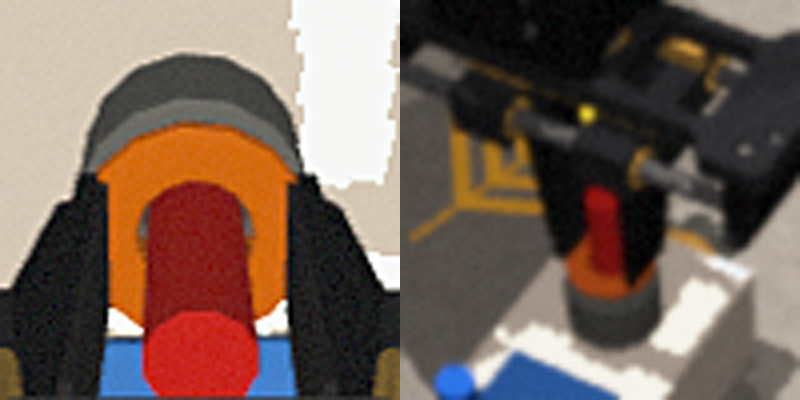

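>>> send_rows(
  plan="0 0 0.5 0 26; 0 0 0.5 0 26; 0 0 0.5 0 26",
)

```text
t: 13.95
eef_pos: [521.8, -81.8, 49.3]
tcp_rot: [3.124, 0.004, 1.757]
ft_force: [-0.0, -0.2, 0.3]
opening: 0.271
```

>>> send_rows(
  plan="0 0 0.4 0 26; 0 0 0.4 0 26; 0 0 0.4 0 26",
)

```text
t: 14.25
eef_pos: [521.8, -81.8, 48.2]
tcp_rot: [3.124, 0.004, 1.757]
ft_force: [-0.9, 0.8, 6.3]
opening: 0.27
```

>>> send_rows(
  plan="0 0 0.4 0 26; 0 0 0.4 0 26",
)

```text
t: 14.45
eef_pos: [521.8, -81.8, 47.9]
tcp_rot: [3.124, 0.005, 1.757]
ft_force: [-1.9, 0.3, 5.1]
opening: 0.271
```

>>> send_rows(
  plan="0 0 0.4 0 26; 0 0 0.4 0 26",
)

```text
t: 14.65
eef_pos: [521.8, -81.8, 47.6]
tcp_rot: [3.123, 0.005, 1.757]
ft_force: [-0.5, -1.4, 5.2]
opening: 0.272
```

>>> send_rows(
  plan="0 0 0.6 0 26; 0 0 0.6 0 26; 0 0 0.6 0 26",
)

```text
t: 14.95
eef_pos: [521.9, -81.9, 46.8]
tcp_rot: [3.123, 0.005, 1.757]
ft_force: [-2.5, 0.7, 7.3]
opening: 0.274
```

```bash
python3 - <<'E'
from cell import env, eyes
import cv2,pickle
a=[]
for n in('wrist','scene'):
    p=eyes.read_camera(n);pickle.dump(p,open(f'{n}8.pkl','wb'))
    im=p['image'][:,:,::-1]
    c=im[200:320,225:345] if n=='wrist' else im[140:240,180:280]
    a.append(cv2.resize(c,(400,400),interpolation=cv2.INTER_CUBIC))
cv2.imwrite('pics/8.png',cv2.hconcat(a))
E
```

```text
(no output)
```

View pics/8.png

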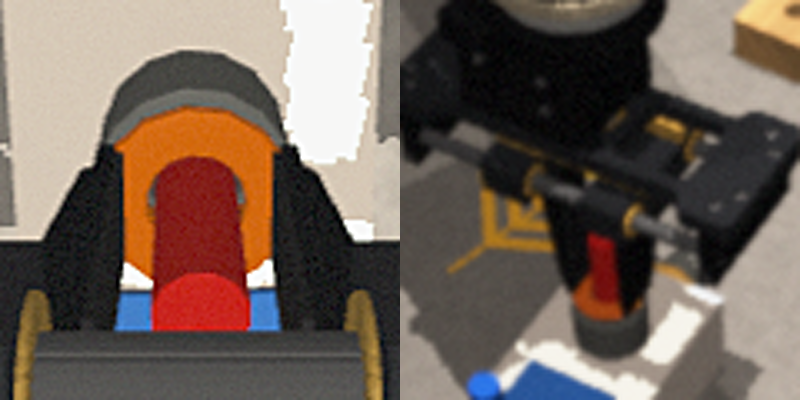

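Force follows the ring's damping law (about 7 N at about 2.7 mm/s), so this is the ring; contact came at TCP z about 48.4. I'll press on to the stop.

>>> send_rows(
  plan="0 0 0.7 0 24; 0 0 0.7 0 24; 0 0 0.7 0 24; 0 0 0.7 0 24",
)

```text
t: 15.45
eef_pos: [520.8, -82.1, 45.5]
tcp_rot: [3.124, 0.005, 1.758]
ft_force: [-2.9, 1.0, 8.5]
opening: 0.255
```

>>> send_rows(
  plan="0 0 0.7 0 24; 0 0 0.7 0 24; 0 0 0.7 0 24",
)

```text
t: 15.75
eef_pos: [520.9, -82.0, 44.7]
tcp_rot: [3.124, 0.006, 1.758]
ft_force: [-1.5, 0.7, 8.7]
opening: 0.25
```

>>> send_rows(
  plan="0 0 0.8 0 24; 0 0 0.8 0 24; 0 0 0.8 0 24",
)

```text
t: 16.05
eef_pos: [520.9, -82.1, 43.8]
tcp_rot: [3.123, 0.006, 1.758]
ft_force: [-2.6, 0.3, 9.9]
opening: 0.255
```

>>> send_rows(
  plan="0 0 0.8 0 24; 0 0 0.8 0 24; 0 0 0.8 0 24",
)

```text
t: 16.35
eef_pos: [520.9, -82.1, 43.0]
tcp_rot: [3.122, 0.007, 1.758]
ft_force: [-3.1, 0.7, 10.3]
opening: 0.253
```

>>> send_rows(
  plan="0 0 0.8 0 24; 0 0 0.8 0 24; 0 0 0.8 0 24",
)

```text
t: 16.65
eef_pos: [521.0, -82.1, 42.3]
tcp_rot: [3.121, 0.007, 1.758]
ft_force: [-3.0, 0.9, 12.1]
opening: 0.254
```

>>> send_rows(
  plan="0 0 0.8 0 24; 0 0 0.8 0 24",
)

```text
t: 16.85
eef_pos: [520.9, -82.1, 42.1]
tcp_rot: [3.121, 0.008, 1.758]
ft_force: [-3.8, 0.9, 14.6]
opening: 0.254
```

At the stop (z 42.1, force rising, no more travel). Shut the fingers while pressing.

>>> send_rows(
  plan="0 0 0.7 0 0; 0 0 0.7 0 0; 0 0 0.7 0 0; 0 0 0.7 0 0",
)

```text
t: 17.25
eef_pos: [520.6, -82.0, 42.2]
tcp_rot: [3.12, 0.008, 1.758]
ft_force: [-4.3, 0.6, 12.6]
opening: 0.153
```

>>> send_rows(
  plan="0 0 0.7 0 0; 0 0 -15 0 0; 0 0 -30 0 0; 0 0 -35 0 0; 0 0 -30 0 0; 0 0 -20 0 0; 0 0 0 0 0",
)

```text
t: 17.95
eef_pos: [518.4, -81.6, 175.9]
tcp_rot: [3.118, 0.009, 1.758]
ft_force: [0.0, -0.0, -0.7]
opening: 0.152
```

```bash
python3 - <<'E'
from cell import env, eyes
import cv2,pickle
s=env.state();print(s['t'],s['eef_pos'],s['tcp_rot'],s['opening']*95,s['ft_force'])
a=[]
for n in('wrist','scene'):
    p=eyes.read_camera(n);pickle.dump(p,open(f'{n}9.pkl','wb'))
    im=p['image'][:,:,::-1]
    c=im[180:320,215:355] if n=='wrist' else im[100:250,160:310]
    a.append(cv2.resize(c,(400,400),interpolation=cv2.INTER_CUBIC))
cv2.imwrite('pics/9.png',cv2.hconcat(a))
E
```

```text
17.95 [518.37561875 -81.62698734 175.94379849] [3.1178411  0.00875362 1.75814073] 14.463327053844075 [ 0.00377847 -0.01882264 -0.72651355]
```

View pics/9.png

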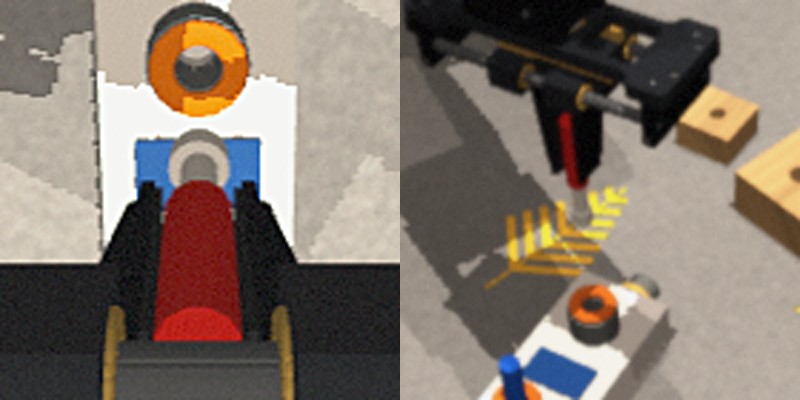

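Stub is out and in the grip, ring empty, and the blue stub is still seated. Next I carry it to the block.

>>> send_rows(
  plan="25 7 0 0 0; 40 11 0 0 0; 40 11 0 0 0; 40 11 0 0 0; 40 11 0 0 0; 30 9 0 0 0; 12 5 0 0 0; 0 0 0 0 0",
)

```text
t: 18.85
eef_pos: [535.4, 161.1, 159.1]
tcp_rot: [3.14, 0.004, 1.755]
ft_force: [-0.4, 0.1, -1.6]
opening: 0.151
```

```bash
cat > look.py <<'E'
from cell import env, eyes
import cv2,pickle,sys
from h import *
k=sys.argv[1]
s=env.state();print(s['t'],s['eef_pos'],s['tcp_rot'],s['opening']*95,s['ft_force'])
a=[]
for n in('wrist','scene'):
    p=eyes.read_camera(n);pickle.dump(p,open(f'{n}{k}.pkl','wb'))
    im=p['image'][:,:,::-1]
    u0,v0,w=(215,160,140) if n=='wrist' else (240,70,140)
    c=im[v0:v0+w,u0:u0+w]
    a.append(cv2.resize(c,(400,400),interpolation=cv2.INTER_CUBIC))
cv2.imwrite(f'pics/{k}.png',cv2.hconcat(a))
E
python3 look.py 10
```

```text
18.85 [535.42229342 161.11135376 159.08368626] [3.13990995 0.0044872  1.75499474] 14.361342917146265 [-0.42496164  0.08600186 -1.58513842]
```

View pics/10.png

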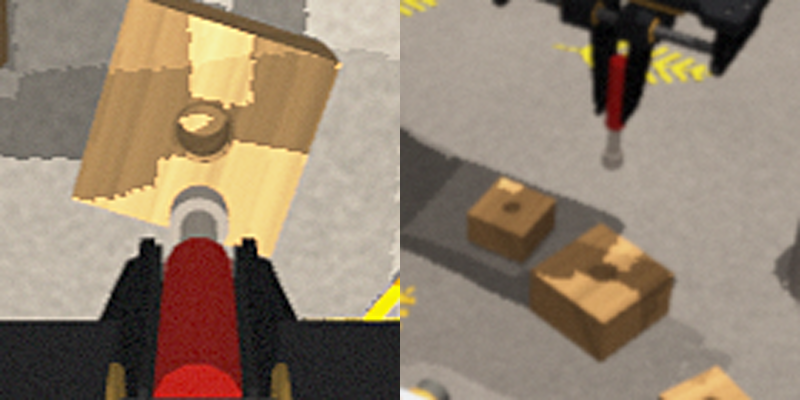

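```bash
cat > m.py <<'E'
import pickle,sys
from h import *
np.set_printoptions(precision=1,suppress=True)
E
python3 - <<'E'
from m import *
W=pickle.load(open('wrist10.pkl','rb'));S=pickle.load(open('scene10.pkl','rb'))
k=.35
w=lambda u,v:(215+u*k,160+v*k); s=lambda u,v:(240+u*k,70+v*k)
print('hole W',at(W,*w(204,130),45),'S',at(S,*s(204,271),45))
for z in (142,147,152): print('foot',z,at(W,*w(201,217),z),at(S,*s(212,162),z))
for z in (45,147): print(pix(W,(535.4,161.1,z)))
E
```

```text
hole W [538.8 155.7  45. ] S [541.5 156.6  45. ]
foot 142 [536.6 157.2 142. ] [532.4 168.  142. ]
foot 147 [536.3 159.1 147. ] [535.7 162.9 147. ]
foot 152 [535.9 160.9 152. ] [539.  157.8 152. ]
(np.float64(284.2282575492288), np.float64(200.0671790959052))
(np.float64(284.7263861704537), np.float64(233.23945715945456))
```

>>> send_rows(
  plan="-7 3 0 0 0; 0 0 20 0 0; 0 0 25 0 0; 0 0 20 0 0; 0 0 12 0 0; 0 0 0 0 0; 0 0 0 0 0",
)

```text
t: 19.65
eef_pos: [542.8, 142.0, 81.3]
tcp_rot: [3.137, 0.006, 1.743]
ft_force: [-0.4, 0.3, -0.9]
opening: 0.149
```

```bash
python3 look.py 11
```

```text
19.65 [542.77682522 142.02286646  81.28373032] [3.13701136 0.00584794 1.74318321] 14.143317889984965 [-0.37276058  0.26259853 -0.93943875]
```

View pics/11.png

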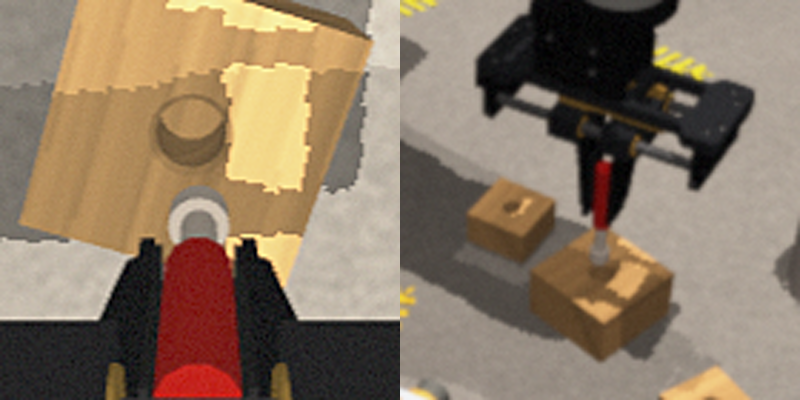

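>>> send_rows(
  plan="7 -1 0 0 0; 6 0 0 0 0; 0 0 0 0 0; 0 0 0 0 0; 0 0 0 0 0",
)

```text
t: 20.25
eef_pos: [540.1, 157.0, 83.9]
tcp_rot: [3.132, 0.006, 1.745]
ft_force: [-0.8, 0.2, -0.2]
opening: 0.154
```

```bash
python3 look.py 12
```

```text
20.25 [540.11879136 157.04619739  83.87456575] [3.1324247  0.00583361 1.74490951] 14.667119824651346 [-0.75354383  0.19900315 -0.20500728]
```

View pics/12.png

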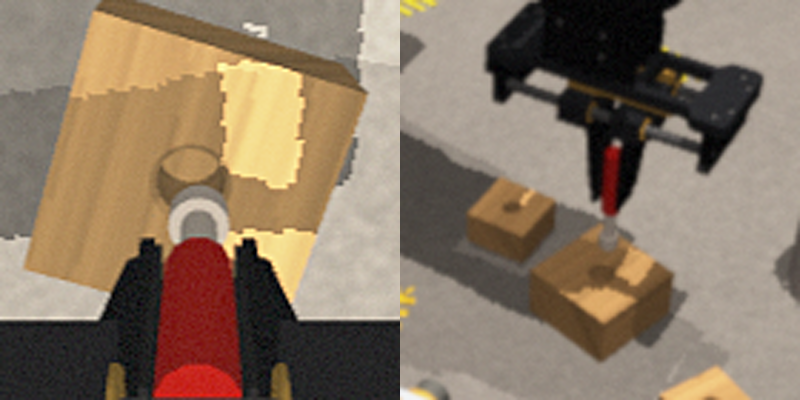

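```bash
python3 - <<'E'
from m import *
W=pickle.load(open('wrist12.pkl','rb'));S=pickle.load(open('scene12.pkl','rb'));W1=pickle.load(open('wrist11.pkl','rb'))
k=.35
w=lambda u,v:(215+u*k,160+v*k); s=lambda u,v:(240+u*k,70+v*k)
print('hole W',at(W,*w(192,180),45),'W11',at(W1,*w(191,131),45),'S',at(S,*s(203,273),45))
for z in (69,72,75): print('foot',z,at(W,*w(199,217),z),at(S,*s(210,242),z))
E
python3 - <<'E'
import pickle,cv2
p=pickle.load(open('wrist12.pkl','rb'));q=pickle.load(open('scene12.pkl','rb'))
a=cv2.resize(p['image'][200:260,255:315,::-1],(400,400),interpolation=cv2.INTER_CUBIC)
b=cv2.resize(q['image'][115:175,285:345,::-1],(400,400),interpolation=cv2.INTER_CUBIC)
cv2.imwrite('pics/12c.png',cv2.hconcat([a,b]))
E
```

```text
hole W [538.6 155.9  45. ] W11 [538.2 156.   45. ] S [542.2 154.3  45. ]
foot 69 [540.7 153.9  69. ] [539.5 164.5  69. ]
foot 72 [540.5 155.   72. ] [541.2 161.7  72. ]
foot 75 [540.2 156.1  75. ] [543. 159.  75.]
```

View pics/12c.png

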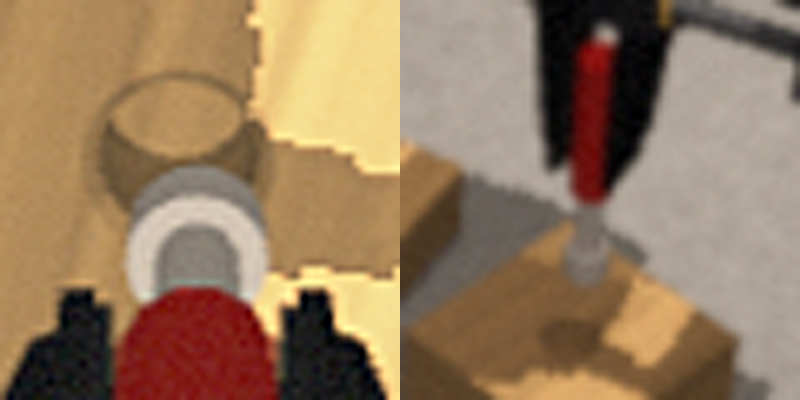

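>>> send_rows(
  plan="-1.7 -2 0 0 0; 0 0 7 0 0; 0 0 7 0 0; 0 0 6 0 0; 0 0 0.5 0 0; 0 0 0.5 0 0",
)

```text
t: 20.95
eef_pos: [538.2, 154.1, 60.2]
tcp_rot: [3.134, 0.006, 1.744]
ft_force: [-0.9, 0.8, -0.2]
opening: 0.152
```

```bash
python3 look.py 13; python3 - <<'E'
import pickle,cv2
p=pickle.load(open('wrist13.pkl','rb'));q=pickle.load(open('scene13.pkl','rb'))
a=cv2.resize(p['image'][200:260,255:315,::-1],(400,400),interpolation=cv2.INTER_CUBIC)
b=cv2.resize(q['image'][125:185,280:340,::-1],(400,400),interpolation=cv2.INTER_CUBIC)
cv2.imwrite('pics/13c.png',cv2.hconcat([a,b]))
E
```

```text
20.95 [538.23690958 154.07927748  60.18186993] [3.13388996 0.00583585 1.74398185] 14.459894858900915 [-0.92716551  0.83995577 -0.21344019]
```

View pics/13c.png

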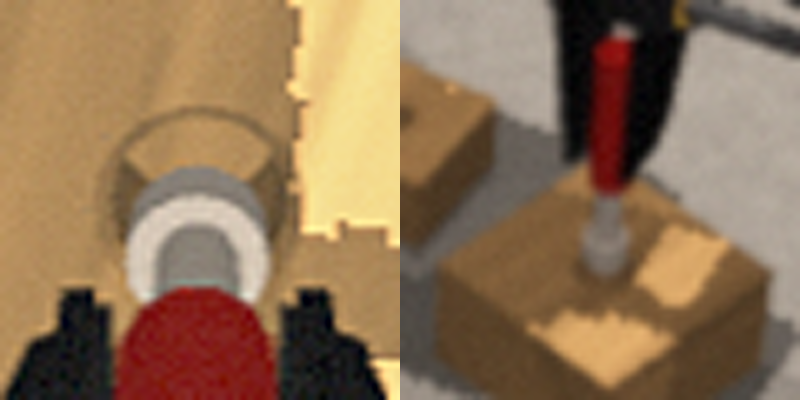

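>>> send_rows(
  plan="1.6 0.2 0 0 0; 0 0 1.5 0 0; 0 0 2 0 0; 0 0 2 0 0",
)

```text
t: 21.45
eef_pos: [538.7, 156.0, 55.3]
tcp_rot: [3.132, 0.006, 1.744]
ft_force: [-0.6, -0.6, -0.3]
opening: 0.153
```

>>> send_rows(
  plan="0 0 1.5 0 0; 0 0 1.5 0 0",
)

```text
t: 21.65
eef_pos: [538.7, 156.0, 52.0]
tcp_rot: [3.132, 0.006, 1.744]
ft_force: [0.3, -0.0, 0.2]
opening: 0.148
```

>>> send_rows(
  plan="0 0 1.5 0 0; 0 0 1.5 0 0; 0 0 1.5 0 0",
)

```text
t: 21.95
eef_pos: [538.7, 156.0, 47.0]
tcp_rot: [3.132, 0.006, 1.744]
ft_force: [0.7, -1.3, 0.5]
opening: 0.149
```

>>> send_rows(
  plan="0 0 2 0 0; 0 0 2 0 0; 0 0 2 0 0",
)

```text
t: 22.25
eef_pos: [538.8, 155.9, 40.5]
tcp_rot: [3.132, 0.006, 1.744]
ft_force: [0.3, -0.8, -0.8]
opening: 0.151
```

```bash
python3 look.py 14
```

```text
22.25 [538.82409802 155.92334525  40.51153852] [3.13215459 0.0058495  1.74411224] 14.354418403142752 [ 0.28628725 -0.78234949 -0.77198871]
```

View pics/14.png

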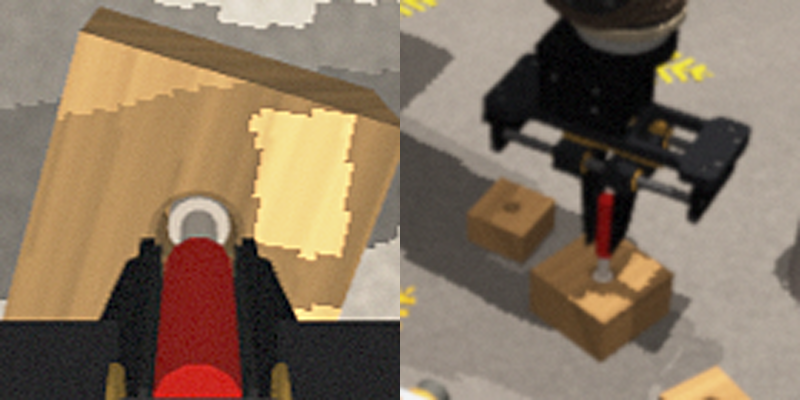

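In the hole. Lowering on to the bottom.

>>> send_rows(
  plan="0 0 2 0 0; 0 0 2 0 0; 0 0 2 0 0; 0 0 2 0 0; 0 0 1 0 0",
)

```text
t: 22.85
eef_pos: [538.9, 155.9, 30.8]
tcp_rot: [3.132, 0.006, 1.744]
ft_force: [-0.2, -0.2, -0.6]
opening: 0.157
```

>>> send_rows(
  plan="0 0 0.8 0 0; 0 0 0.8 0 0; 0 0 0.8 0 0; 0 0 0.8 0 0",
)

```text
t: 23.25
eef_pos: [538.9, 155.9, 27.3]
tcp_rot: [3.132, 0.006, 1.744]
ft_force: [-0.3, 0.1, -1.0]
opening: 0.15
```

>>> send_rows(
  plan="0 0 0.6 0 0; 0 0 0.6 0 0; 0 0 0.6 0 0",
)

```text
t: 23.55
eef_pos: [539.0, 155.9, 25.3]
tcp_rot: [3.132, 0.006, 1.744]
ft_force: [0.5, 0.9, -0.6]
opening: 0.153
```

>>> send_rows(
  plan="0 0 0.6 0 0; 0 0 0.6 0 0; 0 0 0.6 0 0",
)

```text
t: 23.85
eef_pos: [539.2, 155.9, 25.0]
tcp_rot: [3.131, 0.006, 1.744]
ft_force: [-2.2, 0.1, 8.5]
opening: 0.155
```

>>> send_rows(
  plan="0 0 0.6 0 0; 0 0 0.6 0 0; 0 0 0.6 0 0",
)

```text
t: 24.15
eef_pos: [539.2, 155.9, 25.0]
tcp_rot: [3.13, 0.006, 1.744]
ft_force: [-1.4, -0.2, 7.9]
opening: 0.153
```

Bottomed at z 25, as predicted. Open and back off straight up.

>>> send_rows(
  plan="0 0 0 0 18; 0 0 0 0 22; 0 0 0 0 30; 0 0 0 0 36; 0 0 0 0 36",
)

```text
t: 24.65
eef_pos: [539.3, 155.9, 25.1]
tcp_rot: [3.13, 0.006, 1.744]
ft_force: [-0.4, 0.1, 0.3]
opening: 0.37
```

```bash
python3 look.py 15
```

```text
24.65 [539.30399352 155.93220478  25.07472223] [3.13006053 0.00599048 1.7443473 ] 35.118046428267846 [-0.44443927  0.14553485  0.33415433]
```

View pics/15.png

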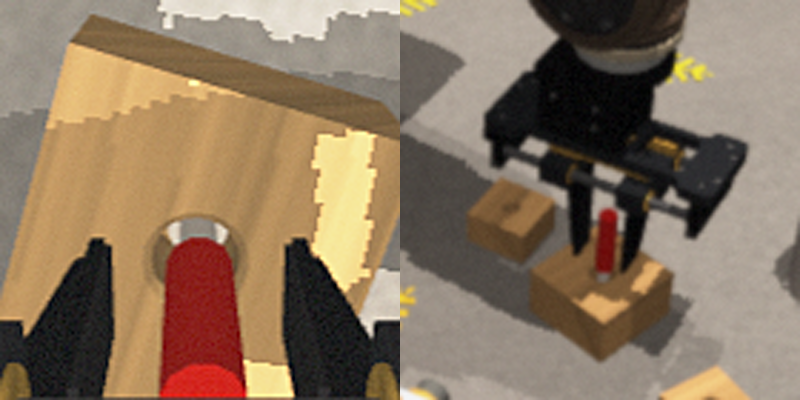

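The stub stands free in the hole and the fingers are clear of it. Retreat upward.

>>> send_rows(
  plan="0 0 -10 0 40; 0 0 -25 0 40; 0 0 -35 0 40; 0 0 -40 0 40; 0 0 -30 0 40; 0 0 -10 0 40; 0 0 0 0 40; 0 0 0 0 40",
)

```text
t: 25.55
eef_pos: [536.4, 156.4, 182.8]
tcp_rot: [3.131, 0.006, 1.744]
ft_force: [-0.7, 0.3, -0.7]
opening: 0.421
```

```bash
python3 look.py 16; python3 - <<'E'
import pickle,cv2
from m import *
q=pickle.load(open('scene16.pkl','rb'))
cv2.imwrite('pics/16s.png',cv2.resize(q['image'][110:320,160:380,::-1],None,fx=2.8,fy=2.8,interpolation=cv2.INTER_CUBIC))
print('expected stub top px',pix(q,(540,155,104)))
E
```

```text
25.55 [536.3708897  156.38125029 182.79779304] [3.13112872 0.00593426 1.74433577] 40.023050747354525 [-0.6676532   0.31680931 -0.72333126]
expected stub top px (np.float64(312.22341883511103), np.float64(145.0634547620723))
```

View pics/16s.png

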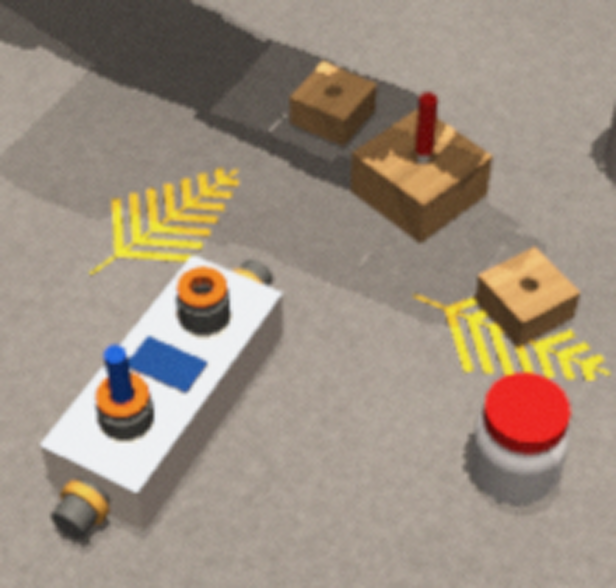

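View pics/16.png

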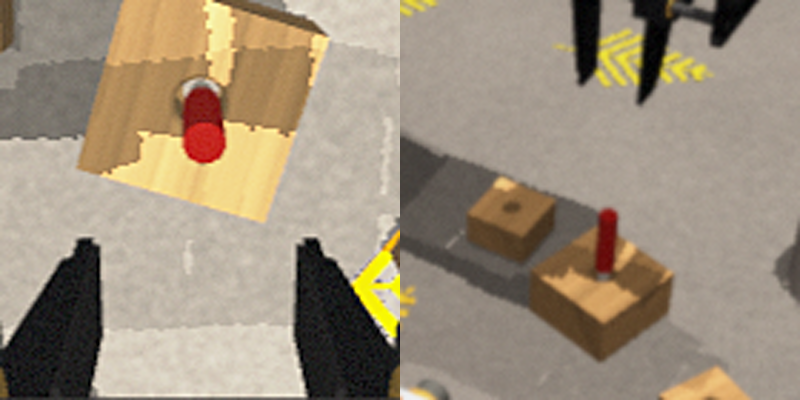

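```bash
python3 -c "
from cell import job_done
print(job_done())"
```

```text
the job is handed in; nothing more can be done
None
```

The red stub is out of the filter head and stands released in the hole of the largest wooden block, and I have handed the job in at about 25.6 s; no verdict is reported.

- **Release:** The tips touched the orange ring and I pressed it steadily about 6 mm to its stop, at no more than 15 N in the readings. I shut the fingers on the stub while still pressing and drew it straight up. There was no sign of it being locked.
- **Placing:** The stub went into the hole without resistance and touched bottom at the predicted height with about 8 N. I then opened the fingers and moved clear upwards.
- **Last checks:**
  - The stub's top is within 1 pixel of where it should be when standing in the hole.
  - The stub looks upright.
  - The gripper is well clear, with no contact force.
  - The blue stub is still in its port and the jar looks unmoved. The mug and brush were outside my last enlarged view, but the arm never went near them.
- **Disagreements:**
  - The real finger tips sat about 25–30 mm behind the reported tool point, so I found the ring by feel, at tool height 48 mm instead of the 74–93 mm expected.
  - The cameras differed by up to about 3 mm on the hole; I settled it with a close look before lowering the stub in.
  - One move overshot sideways by about 13 mm while the stub was above the block, and I corrected it before going down.

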